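# Loosen the left-hand disc nut of the seed scarifier

## Task

The abrasive disc in the wide-drum seed scarifier is due for changing: loosen the bar-shaped nut that clamps it by at least a sixth of a turn from where it stands now, then let go of it. That spindle has a left-hand thread, so mind which way you turn and do not tighten the nut any further. Leave the nut of the narrow-drum scarifier as it is.

Things in the scene. Friction and masses are not known exactly. Their poses are not given: they have to be found in the camera images.
- wide_nut (a joint): Angle of the steel bar nut on the wide-drum machine (drum 140 mm across). Left-hand thread, upright spindle: grows as the nut turns clockwise seen from above, which loosens it. Starts tight at 0 to 0.1; counter-clockwise only tightens it, to a dead stop at -0.25. Needs 0.1 N m, stays where left, no noticeable rise, turns clockwise by almost a whole turn.
- wide_nut_bar (a point): Centre of that nut's level grip bar, on the spindle axis, 154 mm above the bench; turns with the nut. Bar 56 mm long (x axis), 14 mm thick (y), 24 mm high (z up). Below it a 12 mm neck, then a 32 mm flange, its top 30 mm below this point; a 9 mm stud stands 5 mm out of its top. Fixed machine: white box 150 x 150 x 80 mm, aluminium drum on top, rim at 107 mm, brown disc inside.
- narrow_nut (a joint): Angle of the same kind of nut on the narrow-drum machine, to be left alone: the same white box, but the drum is only 88 mm across. Ordinary right-hand thread: grows counter-clockwise seen from above. Starts at 0 to 0.1.
- narrow_nut_bar (a point): Centre of the grip bar of the narrow-drum machine's nut, same sizes and axes as the other. The two machines stand side by side, either one on the left.
Things that resemble listed ones, but are neither listed nor needed, are in the scene too. What is shaped like the part that bears wide_nut but orange is not meant. Leave any purple look-alike of the part that bears narrow_nut alone.

How it is judged:
By the outcome, as a careful person would: the job done as asked, in the order asked, and still so for the second after the job is handed in, with the robot touching nothing.
It also fails if it takes over 32 s, if anything falls off the work surface, if the arm or the gripper's body presses on something with over 40 N, if the wrist force passes 120 N, or if a joint passes its speed limit or range.

## Robot

A 7-joint arm with a two-finger parallel gripper is mounted at the origin on the work surface. World frame = base frame: x ahead of the robot, y to its left, z up, the work surface at z = 0. Lengths are in m, angles in rad, forces in N, time in s.
With the tool pointing down it reaches from about 0.4 to 0.85 m from the base axis. Payload 10.4 kg.
Tool frame: the origin (TCP) lies midway between the tips of the shut fingers; the grasp point (between the pads) lies arm.tcp_to_grasp behind it (arm.tcp_to_grasp is the distance from the TCP to the grasp point, in m); z points along the fingers, y is the direction in which the jaws open and shut (so a half turn about z gives the same grasp; the last joint's range is limited). The gripper opens to 87 mm and grips with 3 to 60 N. Pads are 19 mm wide; open, the fingers measure 117 mm over their backs; the gripper's body (75 mm by 190 mm) begins 51 mm behind the grasp point.
Start: joints at [-1.211, 0.332, -0.065, 1.46, 0.022, 1.35, -0.088], TCP at [0.233, 0.58, 0.223] pointing down, gripper open.
Joint ranges: [-2.6, 2.6], [-0.5, 2.12], [-1.47, 1.34], [0.16, 2.42], [-1.27, 4.41], [0.06, 2.06], [-2.6, 2.6]. Speed limits (rad/s): [2.22, 2.22, 2.79, 2.79, 3.14, 3.14, 3.14].

## Interface

Orientations are given as a unit quaternion [w, x, y, z].
In Python, from bench import observe, capture, camera_model, arm, look_for gives the robot as it stands.
- The arm moves only by the shell command python3 -m pendant 'ROWS' [FORCE]. ROWS is JSON, a list of rows, each an object of numbers: "gripper": the opening, from 0 (shut) to 1 (fully open); "tx", "ty", "tz": the shift along the tool's x, y, z in cm; "yaw": the turn about the tool's z in rad. In form: [{"gripper": .., "tx": .., "ty": .., "tz": .., "yaw": ..}, ...]. A call has 1 to 12 rows; each row shifts and turns the pose as measured when the row begins, along the tool's axes as they then stand; what a row does not reach is not made up. A row lasts 1/10 s, in which the tool goes at most 50 mm and 8.59 degrees, less where a joint would pass 70% of its speed; a pose out of reach is approached as far as the arm can. A call with a gripper value outside its range is refused whole. The fingers move at their own pace and stop on an object; FORCE is the grip in N (left out, the last holds). Time passes only in rows, so rows that do not move let the fingers close. It gives the time, the measured TCP pose, the force and the opening at its end, in the units of the state.
- observe(): the state, without advancing time (a new reading comes with each control period).
- capture(name): name is "scene" or "top"; returns the picture (384x512x3 uint8, red, green, blue); there is no depth.
- camera_model(name): a dict with "intrinsics" (3x3 intrinsics, pixels), "k1" (the pictures are not rectified: a ray, as slopes to the right and down, at radius r is drawn at 1 + k1 r^2 times it, then the intrinsics apply), "xyz" and "orientation" of the camera in the world. Camera axes: x right, y up, looking along -z (the intrinsics and any distortion apply to the point x, -y, -z); pixel columns grow to the right and rows downward; lengths in m; the calibration is good to about 2 mm. A picture is of the moment at which its call begins. camera_model takes no time and is no camera call.
- arm.finish_job(): hands the job in, once; it reports no verdict.
Trained networks look in the newest picture that a camera, given by its name, has taken for a name from the list of things; names that differ only in an ending like _2 or _b are one class to them, and where a whole thing is asked for, a point or a joint stands for the part that bears it (a point fixed in the world has none). Each returns a list of dicts, best first, with "confidence" (0 to 1); they miss things now and then, are a little off and sometimes report something else, mostly with a low value. They report only what shows in the picture. A call takes as long as a camera call. They do not tell look-alikes from the thing itself.
- look_for(query, camera): "point" ([x, y, z] in m, in world coordinates, good to about 4 mm: the middle of the surface that is visible of it).
The state is a dict: "t": time; "joints": joint angles; "dq": joint speeds; "joint_torque": joint torques, N m; "tcp_pos": TCP position; "orientation": TCP orientation; "force": force on the tool from outside, world axes, zero at the start; "wrist_torque": the same for the moment, N m; "width": finger opening in m.
Only numpy, scipy, OpenCV 4.12 (cv2) and the standard library are available. Lean on these libraries where they do the work, as an engineer would, in place of code of your own. Each camera call takes 0.05 s, during which the arm holds its last target. There are 200 camera calls.

## Working session

There is one attempt and no reset: what is moved stays moved. The work goes in short steps, Python scripts to look and compute and a shell command to move; the robot and the scene stay as the last step left them, time stands still between calls to the robot, and variables do not carry over. Pictures are saved under pics/ and viewed, about 8 in all and at most 12, crops included, and the job is handed in when it is done.

```bash
mkdir -p pics
python3 - <<'E'
from bench import *
import cv2,numpy as np
for n in("scene","top"):
    im=capture(n);cv2.imwrite(f"pics/{n}0.png",im[...,::-1])
    for q in("wide_nut","wide_nut_bar","narrow_nut","narrow_nut_bar"):
        print(n,q,[(np.round(d["point"],3).tolist(),round(d["confidence"],2)) for d in look_for(q,n)])
    m=camera_model(n);print(m)
s=observe();print(s,arm.tcp_to_grasp)
E
python3 -c "
import cv2,numpy as np
cv2.imwrite('pics/both.png',np.vstack([cv2.imread('pics/scene0.png'),cv2.imread('pics/top0.png')])[:,:])
a=cv2.imread('pics/both.png');print(a.shape)"
```

```text
scene wide_nut [([0.522, 0.147, 0.155], 0.75), ([0.757, 0.269, 0.156], 0.62)]
scene wide_nut_bar [([0.52, 0.145, 0.153], 0.67)]
scene narrow_nut [([0.538, -0.184, 0.161], 0.7), ([0.243, -0.412, 0.159], 0.64)]
scene narrow_nut_bar [([0.243, -0.413, 0.159], 0.53), ([0.543, -0.179, 0.166], 0.47)]
{'intrinsics': array([[397.32227711,   0.        , 260.77421838],
       [  0.        , 397.32227711, 192.20508701],
       [  0.        ,   0.        ,   1.        ]]), 'k1': 0.015404482374141595, 'xyz': array([ 0.91570667, -0.38185354,  0.99242429]), 'orientation': array([0.85029781, 0.23561089, 0.12011615, 0.45503105])}
top wide_nut [([0.518, 0.147, 0.165], 0.75), ([0.748, 0.266, 0.164], 0.72)]
top wide_nut_bar [([0.748, 0.268, 0.164], 0.66)]
top narrow_nut [([0.237, -0.41, 0.164], 0.82), ([0.538, -0.175, 0.169], 0.77)]
top narrow_nut_bar [([0.532, -0.174, 0.167], 0.63), ([0.235, -0.408, 0.163], 0.56)]
{'intrinsics': array([[488.37400025,   0.        , 259.71455792],
       [  0.        , 488.37400025, 198.18787097],
       [  0.        ,   0.        ,   1.        ]]), 'k1': -0.12518288159691204, 'xyz': array([ 0.37016023, -0.05553303,  1.35213767]), 'orientation': array([-0.6991188 , -0.03216341,  0.0371751 ,  0.71331369])}
{'t': 0.5, 'joints': array([-1.21064827,  0.33220622, -0.06471606,  1.46012978,  0.0215871 ,
        1.34991868, -0.08848573]), 'dq': array([-0.00144332, -0.00117545, -0.00025721,  0.0011749 , -0.00067314,
        0.00084141,  0.00073313]), 'joint_torque': array([-9.00836653e-05, -6.22554946e+01,  2.45498610e-02, -3.89851785e+01,
       -6.13094098e-02,  3.20643454e-02, -5.53532985e-06]), 'tcp_pos': array([0.23339085, 0.57978821, 0.22255744]), 'orientation': array([-1.31622641e-05,  1.90193047e-01,  9.81746711e-01,  1.81750665e-05]), 'force': array([-0.32226526, -0.88906243, -1.20028456]), 'wrist_torque': array([ 0.02943153,  0.05430731, -0.0241756 ]), 'width': 0.08695148461659877} 0.0187
(768, 512, 3)
```

View pics/scene0.png

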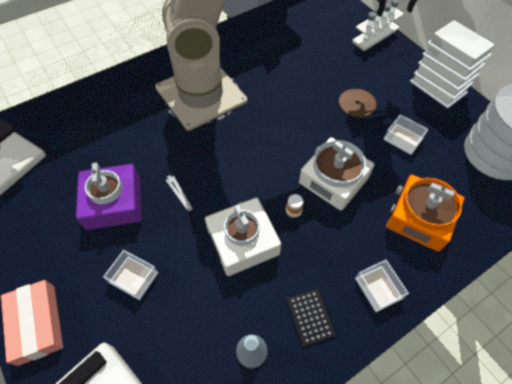

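View pics/top0.png

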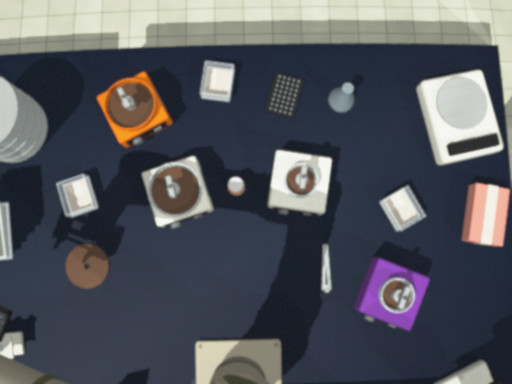

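The wide white machine is at top px (176,190), scene px (338,165). The narrow white one is at top px (302,180). The orange and purple machines are decoys. Next I rectify both views onto the bar-top plane, z = 0.166, to get the bar angle.

```bash
cat > h.py <<'E'
import numpy as np,cv2
from scipy.spatial.transform import Rotation as R
from bench import *
def proj(n,P):
    m=camera_model(n);q=m["orientation"];r=R.from_quat([q[1],q[2],q[3],q[0]])
    c=r.inv().apply(np.reshape(P,(-1,3))-m["xyz"]);u=np.c_[c[:,0],-c[:,1]]/-c[:,2:]
    u=u*(1+m["k1"]*(u**2).sum(1,keepdims=True));K=m["intrinsics"]
    return u@K[:2,:2].T+K[:2,2]
def rect(n,im,cx,cy,z,half=.06,N=360):
    # image up=+x, left=+y
    g=half*(1-2*(np.arange(N)+.5)/N);X,Y=np.meshgrid(g,g,indexing='ij')
    p=proj(n,np.c_[X.ravel()+cx,Y.ravel()+cy,0*X.ravel()+z]).reshape(N,N,2).astype(np.float32)
    return cv2.remap(im,p,None,cv2.INTER_CUBIC)
E
python3 - <<'E'
from h import *
o=[]
for n in("top","scene"):
    v=rect(n,cv2.imread(f"pics/{n}0.png"),.519,.147,.166)
    for k in range(0,360,60): v[k,::4]=(0,255,0);v[::4,k]=(0,255,0)
    o.append(v)
cv2.imwrite("pics/r.png",np.hstack(o))
E
```

```text
(no output)
```

View pics/r.png

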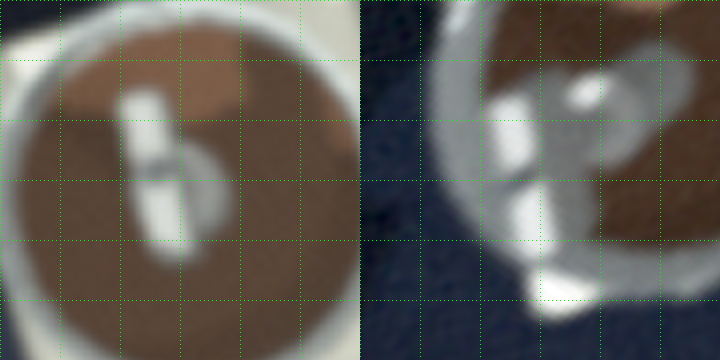

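Bar centre is about (0.520, 0.1535), with its axis about 0.18 rad from +x towards +y; both views agree. I move above it first, then turn.

```bash
cat > togo.py <<'E'
from h import *
import sys
cx,cy,a,z=map(float,sys.argv[1:5]);s=observe();q=s["orientation"]
r=R.from_quat([q[1],q[2],q[3],q[0]]);d=np.array([cx,cy,z])-s["tcp_pos"]
x=r.apply([1,0,0]);e=a-np.arctan2(x[1],x[0]);e=(e+np.pi/2)%np.pi-np.pi/2
print("t",s["t"],"tcp",s["tcp_pos"].round(4),"tool cm",(r.inv().apply(d)*100).round(2),"yaw",round(-e,3),"F",s["force"].round(1),"w",round(s["width"],4),"j",s["joints"].round(2))
E
python3 -m pendant '[{"gripper":1,"tx":-3.8,"ty":-2.6},{"gripper":1,"tx":-3.8,"ty":-2.6},{"gripper":1,"tx":-3.8,"ty":-2.6},{"gripper":1,"tx":-3.8,"ty":-2.6},{"gripper":1,"tx":-3.8,"ty":-2.6},{"gripper":1,"tx":-3.8,"ty":-2.6},{"gripper":1,"tx":-3.8,"ty":-2.6},{"gripper":1,"tx":-3.8,"ty":-2.6},{"gripper":1,"tx":-3.8,"ty":-2.6},{"gripper":1,"tx":-3.8,"ty":-2.6}]' 20
python3 togo.py .520 .1535 .18 .135
```

```text
t 0.5 tcp [0.2334 0.5798 0.2226] tool cm [-42.51 -28.84   8.75] yaw -0.563 F [-0.3 -0.9 -1.2] w 0.087 j [-1.21  0.33 -0.06  1.46  0.02  1.35 -0.09]invalid input at $[0]: expected keys gripper, tx, ty, tz, yaw
```

```bash
python3 -m pendant '[{"gripper":1,"tx":-3.8,"ty":-2.6,"tz":0,"yaw":0},{"gripper":1,"tx":-3.8,"ty":-2.6,"tz":0,"yaw":0},{"gripper":1,"tx":-3.8,"ty":-2.6,"tz":0,"yaw":0},{"gripper":1,"tx":-3.8,"ty":-2.6,"tz":0,"yaw":0},{"gripper":1,"tx":-3.8,"ty":-2.6,"tz":0,"yaw":0},{"gripper":1,"tx":-3.8,"ty":-2.6,"tz":0,"yaw":0},{"gripper":1,"tx":-3.8,"ty":-2.6,"tz":0,"yaw":0},{"gripper":1,"tx":-3.8,"ty":-2.6,"tz":0,"yaw":0},{"gripper":1,"tx":-3.8,"ty":-2.6,"tz":0,"yaw":0},{"gripper":1,"tx":-3.8,"ty":-2.6,"tz":0,"yaw":0}]' 20
python3 togo.py .520 .1535 .18 .135
```

```text
t: 1.5
tcp_pos: [0.4939, 0.1894, 0.2219]
orientation: [-0.0, 0.184, 0.983, 0.003]
force: [-0.0, 0.6, -1.0]
width: 0.0868
t 1.5 tcp [0.4939 0.1894 0.2219] tool cm [-3.75 -2.45  8.67] yaw -0.549 F [-0.   0.6 -1. ] w 0.0868 j [-0.69  0.11  0.26  1.73 -0.03  1.3   0.78]
```

```bash
python3 -m pendant '[{"gripper":1,"tx":-3.7,"ty":-2.4,"tz":0,"yaw":0},{"gripper":1,"tx":0,"ty":0,"tz":0,"yaw":-0.14},{"gripper":1,"tx":0,"ty":0,"tz":0,"yaw":-0.14},{"gripper":1,"tx":0,"ty":0,"tz":0,"yaw":-0.14},{"gripper":1,"tx":0,"ty":0,"tz":0,"yaw":-0.13},{"gripper":1,"tx":0,"ty":0,"tz":0,"yaw":0}]' 20
python3 togo.py .520 .1535 .18 .135
```

```text
t: 2.1
tcp_pos: [0.5247, 0.1423, 0.2226]
orientation: [0.002, -0.093, 0.996, 0.002]
force: [0.4, -0.6, 0.3]
width: 0.0874
t 2.1 tcp [0.5247 0.1423 0.2226] tool cm [0.28 1.16 8.76] yaw 0.007 F [ 0.4 -0.6  0.3] w 0.0874 j [-0.59  0.15  0.26  1.7  -0.04  1.3   1.44]
```

```bash
python3 -m pendant '[{"gripper":1,"tx":0.2,"ty":1.1,"tz":0,"yaw":0},{"gripper":1,"tx":0,"ty":0,"tz":0,"yaw":0},{"gripper":1,"tx":0,"ty":0,"tz":2,"yaw":0},{"gripper":1,"tx":0,"ty":0,"tz":1,"yaw":0},{"gripper":1,"tx":0,"ty":0,"tz":0,"yaw":0}]' 20
python3 togo.py .520 .1535 .18 .135
python3 - <<'E'
from h import *
o=[]
for n in("top","scene"):
    v=rect(n,capture(n)[...,::-1].copy(),.519,.147,.166)
    for k in range(0,360,60): v[k,::4]=(0,255,0);v[::4,k]=(0,255,0)
    o.append(v)
cv2.imwrite("pics/r2.png",np.hstack(o))
E
```

```text
t: 2.6
tcp_pos: [0.5202, 0.1554, 0.1924]
orientation: [0.002, -0.088, 0.996, 0.002]
force: [-0.5, -0.4, -0.0]
width: 0.087
t 2.6 tcp [0.5202 0.1554 0.1924] tool cm [ 0.08 -0.2   5.74] yaw -0.004 F [-0.5 -0.4 -0. ] w 0.087 j [-0.6   0.16  0.25  1.74 -0.05  1.24  1.41]
```

View pics/r2.png

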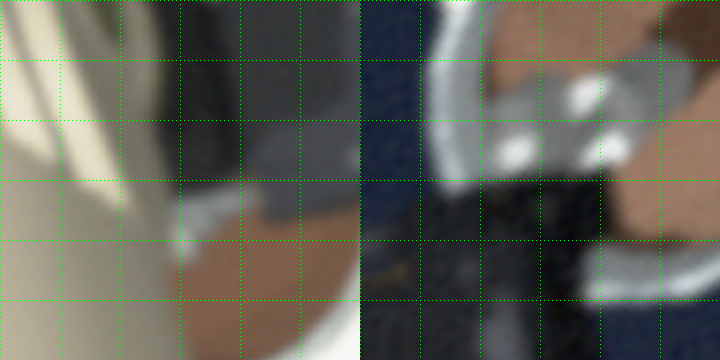

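The gripper hides the nut in both views, so this picture confirms little. The margins are 36 mm per side, so I descend watching the force, then close.

```bash
python3 -m pendant '[{"gripper":1,"tx":0,"ty":-0.15,"tz":2.5,"yaw":0},{"gripper":1,"tx":0,"ty":0,"tz":2,"yaw":0},{"gripper":1,"tx":0,"ty":0,"tz":0.8,"yaw":0},{"gripper":1,"tx":0,"ty":0,"tz":0,"yaw":0}]' 25
python3 togo.py .520 .1535 .18 .135
```

```text
t: 3.1
tcp_pos: [0.5236, 0.1549, 0.1429]
orientation: [0.006, -0.087, 0.996, 0.003]
force: [-0.1, -0.7, 0.3]
width: 0.0868
t 3.1 tcp [0.5236 0.1549 0.1429] tool cm [ 0.38 -0.08  0.78] yaw -0.006 F [-0.1 -0.7  0.3] w 0.0868 j [-0.59  0.21  0.25  1.8  -0.06  1.13  1.42]
```

```bash
python3 -m pendant '[{"gripper":0,"tx":0,"ty":0,"tz":0,"yaw":0},{"gripper":0,"tx":0,"ty":0,"tz":0,"yaw":0},{"gripper":0,"tx":0,"ty":0,"tz":0,"yaw":0},{"gripper":0,"tx":0,"ty":0,"tz":0,"yaw":0},{"gripper":0,"tx":0,"ty":0,"tz":0,"yaw":0},{"gripper":0,"tx":0,"ty":0,"tz":0,"yaw":0}]' 25
python3 togo.py .520 .1535 .18 .135
```

```text
t: 3.7
tcp_pos: [0.5254, 0.1556, 0.1469]
orientation: [0.008, -0.087, 0.996, 0.004]
force: [-0.2, -0.0, -0.7]
width: 0.0471
t 3.7 tcp [0.5254 0.1556 0.1469] tool cm [ 0.59 -0.12  1.18] yaw -0.006 F [-0.2 -0.  -0.7] w 0.0471 j [-0.59  0.2   0.25  1.79 -0.06  1.13  1.42]
```

The pose drifts between rows, so I correct it while the jaws are still wide.

```bash
python3 -m pendant '[{"gripper":0.5,"tx":0.6,"ty":-0.1,"tz":1.2,"yaw":0},{"gripper":0.5,"tx":0,"ty":0,"tz":0,"yaw":0}]' 25
python3 togo.py .520 .1535 .18 .135
```

```text
t: 3.9
tcp_pos: [0.5194, 0.1534, 0.1338]
orientation: [0.008, -0.087, 0.996, 0.004]
force: [-0.3, -0.3, -0.8]
width: 0.044
t 3.9 tcp [0.5194 0.1534 0.1338] tool cm [-0.07 -0.   -0.12] yaw -0.006 F [-0.3 -0.3 -0.8] w 0.044 j [-0.59  0.2   0.25  1.82 -0.06  1.1   1.42]
```

```bash
python3 -m pendant '[{"gripper":0,"tx":0,"ty":0,"tz":0,"yaw":0},{"gripper":0,"tx":0,"ty":0,"tz":0,"yaw":0},{"gripper":0,"tx":0,"ty":0,"tz":0,"yaw":0},{"gripper":0,"tx":0,"ty":0,"tz":0,"yaw":0},{"gripper":0,"tx":0,"ty":0,"tz":0,"yaw":0},{"gripper":0,"tx":0,"ty":0,"tz":0,"yaw":0}]' 25
python3 togo.py .520 .1535 .18 .135
```

```text
t: 4.5
tcp_pos: [0.5191, 0.1528, 0.1334]
orientation: [0.008, -0.087, 0.996, 0.004]
force: [-0.1, -0.5, -0.1]
width: 0.0138
t 4.5 tcp [0.5191 0.1528 0.1334] tool cm [-0.1   0.05 -0.16] yaw -0.007 F [-0.1 -0.5 -0.1] w 0.0138 j [-0.59  0.2   0.25  1.82 -0.06  1.1   1.42]
```

The width of 13.8 mm matches the 14 mm bar, so the grip is good. I turn clockwise (positive yaw) in a short step first.

```bash
python3 -m pendant '[{"gripper":0,"tx":0,"ty":0,"tz":0,"yaw":0},{"gripper":0,"tx":0,"ty":0,"tz":0,"yaw":0.1},{"gripper":0,"tx":0,"ty":0,"tz":0,"yaw":0.1},{"gripper":0,"tx":0,"ty":0,"tz":0,"yaw":0.1}]' 35
python3 togo.py .520 .1535 .18 .135; python3 -c "from bench import *;print(observe()['wrist_torque'])"
```

```text
t: 4.9
tcp_pos: [0.5191, 0.1532, 0.1334]
orientation: [0.007, 0.067, 0.998, 0.005]
force: [0.0, 0.6, -0.7]
width: 0.0142
t 4.9 tcp [0.5191 0.1532 0.1334] tool cm [-0.08  0.04 -0.16] yaw -0.314 F [ 0.   0.6 -0.7] w 0.0142 j [-0.62  0.2   0.28  1.83 -0.07  1.1   1.12]
[-0.08065679 -0.00585118  0.13180957]
```

Torque is about 0.13 N m and the forces are low, so the nut is turning. I continue another 1.1 rad.

```bash
python3 -m pendant '[{"gripper":0,"tx":0,"ty":0,"tz":0,"yaw":0.11},{"gripper":0,"tx":0,"ty":0,"tz":0,"yaw":0.11},{"gripper":0,"tx":0,"ty":0,"tz":0,"yaw":0.11},{"gripper":0,"tx":0,"ty":0,"tz":0,"yaw":0.11},{"gripper":0,"tx":0,"ty":0,"tz":0,"yaw":0.11},{"gripper":0,"tx":0,"ty":0,"tz":0,"yaw":0.11},{"gripper":0,"tx":0,"ty":0,"tz":0,"yaw":0.11},{"gripper":0,"tx":0,"ty":0,"tz":0,"yaw":0.11},{"gripper":0,"tx":0,"ty":0,"tz":0,"yaw":0.11},{"gripper":0,"tx":0,"ty":0,"tz":0,"yaw":0.11},{"gripper":0,"tx":0,"ty":0,"tz":0,"yaw":0}]'
python3 togo.py .520 .1535 .18 .135; python3 -c "from bench import *;print(observe()['wrist_torque'])"
```

```text
t: 6.0
tcp_pos: [0.52, 0.1542, 0.1334]
orientation: [0.004, 0.597, 0.802, 0.008]
force: [-0.4, -0.7, -1.1]
width: 0.0137
t 6.0 tcp [0.52   0.1542 0.1334] tool cm [-0.06 -0.02 -0.16] yaw -1.46 F [-0.4 -0.7 -1.1] w 0.0137 j [-0.73  0.21  0.41  1.83 -0.09  1.1  -0.  ]
[-0.30090441  0.14918273 -0.13578038]
```

The tool has turned 1.46 rad clockwise. I release, rise and withdraw to look.

```bash
python3 -m pendant '[{"gripper":1,"tx":0,"ty":0,"tz":0,"yaw":0},{"gripper":1,"tx":0,"ty":0,"tz":0,"yaw":0},{"gripper":1,"tx":0,"ty":0,"tz":0,"yaw":0},{"gripper":1,"tx":0,"ty":0,"tz":0,"yaw":0},{"gripper":1,"tx":0,"ty":0,"tz":0,"yaw":0},{"gripper":1,"tx":0,"ty":0,"tz":0,"yaw":0},{"gripper":1,"tx":0,"ty":0,"tz":-2,"yaw":0},{"gripper":1,"tx":0,"ty":0,"tz":-4,"yaw":0},{"gripper":1,"tx":0,"ty":0,"tz":-4,"yaw":0},{"gripper":1,"tx":0,"ty":0,"tz":0,"yaw":0}]'
python3 togo.py .30 .45 .18 .235
```

```text
t: 7.0
tcp_pos: [0.5174, 0.1533, 0.236]
orientation: [0.004, 0.593, 0.805, 0.007]
force: [1.2, -0.0, -0.2]
width: 0.0835
t 7.0 tcp [0.5174 0.1533 0.236 ] tool cm [ 3.479e+01 -1.196e+01  1.000e-02] yaw -1.449 F [ 1.2 -0.  -0.2] w 0.0835 j [-0.75  0.12  0.41  1.7  -0.05  1.31 -0.03]
```

```bash
python3 -m pendant '[{"gripper":1,"tx":4,"ty":-1.3,"tz":0,"yaw":0},{"gripper":1,"tx":4,"ty":-1.3,"tz":0,"yaw":0},{"gripper":1,"tx":4,"ty":-1.3,"tz":0,"yaw":0},{"gripper":1,"tx":4,"ty":-1.3,"tz":0,"yaw":0},{"gripper":1,"tx":4,"ty":-1.3,"tz":0,"yaw":0},{"gripper":1,"tx":4,"ty":-1.3,"tz":0,"yaw":0},{"gripper":1,"tx":3,"ty":-1,"tz":0,"yaw":0},{"gripper":1,"tx":0,"ty":0,"tz":0,"yaw":0},{"gripper":1,"tx":0,"ty":0,"tz":0,"yaw":0}]'
python3 - <<'E'
from h import *
o=[]
for n in("top","scene"):
    im=capture(n)[...,::-1].copy();cv2.imwrite(f"pics/{n}3.png",im)
    v=rect(n,im,.519,.147,.166)
    for k in range(0,360,60): v[k,::4]=(0,255,0);v[::4,k]=(0,255,0)
    o.append(v)
o=np.hstack(o)
a=[rect("top",cv2.imread(f"pics/top{k}.png"),.54,-.178,.166,N=240) for k in(0,3)]
b=np.hstack(a+[np.zeros((240,240,3),np.uint8)]);cv2.imwrite("pics/r3.png",np.vstack([o,b]))
E
```

```text
t: 7.9
tcp_pos: [0.3474, 0.3923, 0.233]
orientation: [0.004, 0.594, 0.805, 0.008]
force: [0.6, -0.4, -0.1]
width: 0.0872
```

View pics/r3.png

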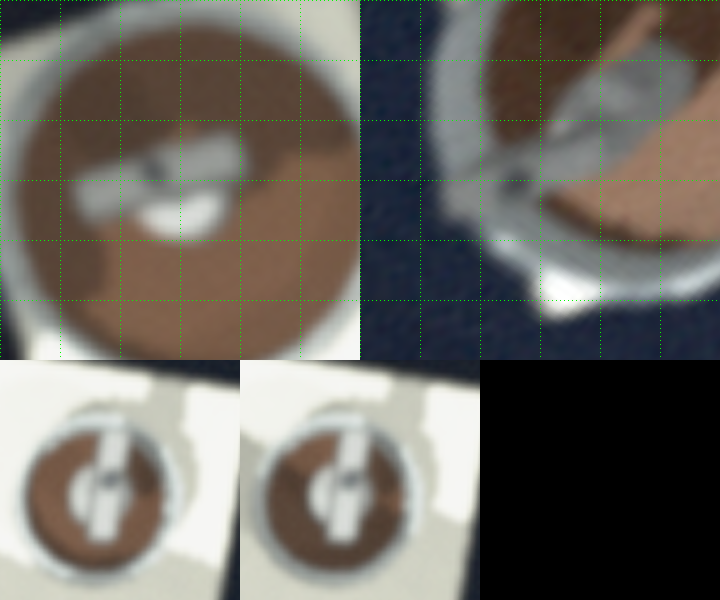

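The wide bar was at about +11° and now runs from (78,195) to (245,152), about −76°. That is roughly 86° clockwise. The narrow nut looks the same before and after, and the gripper is clear.

```bash
python3 -c "
from bench import *
print(arm.finish_job())"
```

```text
the job is handed in; nothing more can be done
None
```

I loosened the nut on the white wide-drum scarifier by turning it clockwise about 85°, which is more than the 60° needed. Then I let go, backed the arm away and handed the job in at about 8 s of robot time.

**Last checks:**
- **Wide nut:** the gripper turned 1.46 rad clockwise while holding the bar. The picture afterwards shows the bar gone from about +11° to −76°, which agrees.
- **Narrow nut:** its bar looks the same before and after. The orange and purple look-alikes were not approached.
- **Gripper:** open and clear, 0.29 m from the nut, with tool forces around 1 N or less in every reading.

**Checks that fell short:**
- One close-up just before the grasp showed little because the gripper hid the nut. I relied on the 13.8 mm jaw width instead, which matches the 14 mm bar.
- The arm drifted up to 12 mm during the descent, and I corrected that before the jaws closed.

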